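# Lay the flask clamp down on its rest

## Robot

A 6-joint arm with a two-finger parallel gripper is mounted at the origin on a cart in front of the work surface, level with it; the furniture and walls round the work are solid. World frame = base frame: x ahead of the robot, y to its left, z up, the work surface at z = 0. Lengths are in m, angles in rad, forces in N, time in s.
With the tool pointing down it reaches from about 0.35 to 0.8 m from the base axis. Payload 7.3 kg.
Tool frame: the origin (TCP) lies between the finger pads; the fingertips stand 25 mm ahead of it and the grasp point (between the pads) lies 6 mm ahead of it (r.tip_extent is the distance from the TCP to the fingertips, in m); z points along the fingers, y is the direction in which the jaws open and shut (so a half turn about z gives the same grasp; the last joint's range is limited). The gripper opens to 85 mm and grips with 20 to 120 N. Pads are 22 mm wide; open, the fingers measure 114 mm over their backs; the gripper's body (76 mm by 85 mm) begins 54 mm behind the grasp point. The pads swing forward as they close: fully open they stand 13 mm farther back than shut.
Start: joints at [1.007, 0.342, 1.524, -0, 1.275, -0.146], TCP at [0.213, 0.48, 0.256] pointing down, gripper open.
Joint ranges: [-2.53, 2.53], [-0.77, 2.02], [0.04, 2.7], [-1, 4.14], [0.28, 2.66], [-3.11, 3.11]. Speed limits (rad/s): [2.57, 2.57, 3.14, 3.14, 3.14, 3.14].

## Interface

Orientations are given as a unit quaternion [x, y, z, w].
In Python, from workcell import r, command_gripper, optics gives the robot as it stands. The module is installed in compiled form; this text tells all that it offers. Calls block until the motion is done:
- r.reach(position, orientation): joint-space move of the TCP to a pose.
- r.move_straight(position, orientation=None, speed=0.15, max_force=None): straight line of the TCP; orientation=None keeps the orientation; speed is the mean speed in m/s. With max_force (N) it stops when the force on the tool has changed by that much, and returns True; else False.
- r.movej(angles): joint-space move.
- command_gripper(opening, force=None): finger opening in m; force is the grip in N (None keeps the last); returns when the fingers have stopped.
- r.hold(seconds).
- r.solve_ik(position, orientation): joint angles nearest the present ones, or None.
- r.read_state(): the state.
- optics.get_image(name): name is "side" or "top"; returns (picture, depth): 480x640x3 uint8, red, green, blue; 480x640 float32, m along the optical axis (not along the pixel's ray), 0 where there is no reading.
- optics.camera_model(name): a dict with "K" (3x3 intrinsics, pixels), "R" (3x3) and "t" (3): a world point X has camera coordinates R X + t. Camera axes: x right, y down, z forward; pixel columns grow to the right and rows downward; lengths in m; the calibration is good to about 2 mm. A picture is of the moment at which its call begins. camera_model takes no time and is no camera call.
A pose or a line that the arm cannot do raises r.PlanningError and nothing moves.
- r.finish_job(): hands the job in, once; it reports no verdict.
The state is a dict: "time_s": time; "joint_positions": joint angles; "dq": joint speeds; "tau": joint torques, N m; "eef_pos": TCP position; "eef_rot": TCP orientation; "contact_force": force on the tool from outside, world axes, zero at the start; "torque": the same for the moment, N m; "grip_width": finger opening in m.
Only numpy, scipy, OpenCV 4.12 (cv2) and the standard library are available. Lean on these libraries where they do the work, as an engineer would, in place of code of your own. Each camera call takes 0.05 s, during which the arm holds its last target.

## Task

Tip the flask clamp over its toe strip onto its side, so that its yoke comes to lie on the padded roller of the rest, with its foot still at the toe strip. Use only pushing and supporting with the fingers, without squeezing or lifting the clamp, and lower it gently all the way: do not let it fall. Leave the other things on the bench where they are, and finish clear of the clamp.

Things in the scene. Friction and masses are not known exactly. Their poses are not given: they have to be found in the camera images.
- clamp: Loose grey steel flask clamp, an upright yoke on the rest, 60 x 105 x 197 mm, about 0.7 kg. Origin: centre of underside; z up its spindle; y along its 105 mm width; roller on its -x side. Foot plate 10 mm thick; upright bars at y = +-47; crossbar 28 mm deep (x) at z = 123 to 135. It balances on its front foot edge at 0.35 to 0.4 rad; beyond that it falls unless supported from the roller side.
- clamp_head (a point): Centre of the head, the T-handle's hub, on the spindle axis 189 mm above the underside. Hub: round boss 17 mm wide, z = 181 to 197; T-bar through it 8 mm thick, 100 mm long, skewed 25 degrees from the clamp's y. Fingers 30 to 40 mm apart fit loosely over the hub from above, one on the roller side, one behind.
- rest: Fixed rest. Origin on the bench under the standing clamp; -x is the direction to tip. Aluminium board x = -170 to +40 mm, 136 mm wide, 8 mm thick. The clamp lies on the roller tipped about 1.4 rad (80 degrees), head overhanging: its centre at x = -200 to -220, z = 65 to 75 mm, free space under it. The foot may slip back some 20 mm on the way.
- toe (a point): Middle of the steel toe strip's edge next to the foot, at its top, 31 mm ahead (-x) of the rest's origin and 14 mm above the bench. The strip is 10 mm deep and stands 6 mm above the board. The clamp pivots on its front foot edge here, about 10 mm above the bench.
- roller (a point): Middle of the padded black roller's top line, 148 mm ahead (-x) of the rest's origin, 45 mm above the bench. The roller is fixed, 29 mm thick, 116 mm long, across the tipping direction.
- dropper_bottle: Loose bystander: brown dropper bottle, 33 mm wide, 102 mm tall, origin at the underside.
- cast: Loose bystander: yellowish plaster jaw cast, 53 x 71 x 27 mm, origin at the underside.
- steel_ring: Loose bystander: grey steel casting ring, 55 mm wide, 55 mm tall, origin at the underside.
- crucible: Loose bystander: clay crucible, 51 mm wide, 40 mm tall, origin at the underside.
- flask: Loose bystander: bolted brass denture flask, 78 x 112 x 53 mm, origin at the underside.
There are look-alikes about, which are no part of the job. What is shaped like the clamp but orange or red is not meant.

How it is judged:
On the way:
1. the clamp is past its balance and still on its way down (angle between clamp's own z axis and vertical between 0.5 and 1.2 rad and x of clamp_head in the frame of rest below -0.05 m), for 0.15 s.
At the end, for the whole second after the job is handed in: At rest on the roller: tipped 1.22 to 1.5 rad towards it, head over 165 mm ahead of the rest's origin and over 50 mm above its underside; underside centre 60 mm ahead to 12 mm behind that origin, within 25 mm of the middle line; square to the strip within 0.2 rad; rest carries over 1 N (angle between clamp's own z axis and vertical between 1.22 and 1.5 rad and x of clamp_head in the frame of rest below -0.165 m and z of clamp_head in the frame of rest above 0.05 m and x of clamp in the frame of rest between -0.06 and 0.012 m and y of clamp in the frame of rest between -0.025 and 0.025 m and angle between the y axis of clamp and the y axis of rest, either way round below 0.2 rad and contact force between clamp and rest above 1 N and linear speed of clamp below 0.02 m/s and angular speed of clamp below 0.1 rad/s); the robot touches nothing.
It fails at once if the clamp falls or is thrown over (turns faster than 4.5 rad/s) (angular speed of clamp above 4.5 rad/s).
It fails at once if the clamp is lifted off its foot (underside centre more than 57 mm above the bench, or more than 30 mm while still nearly upright) (height (world z) of clamp above 0.057 m or (height (world z) of clamp above 0.03 m and angle between clamp's own z axis and vertical below 0.3 rad)).
It fails at once if the clamp is squeezed or pushed hard by the fingers (over 12 N) (contact force between the fingers and clamp above 12 N).
It fails at once if another loose thing on the bench is moved more than 25 mm (distance of any of dropper_bottle, cast, steel_ring, crucible, flask from where it was at the start of the episode above 0.025 m).
It also fails if it takes over 54 s, if anything falls off the work surface, if the arm or the gripper's body presses on something with over 40 N, if the wrist force passes 120 N, or if a joint passes its speed limit or range.

## Working session

There is one attempt and no reset: what is moved stays moved. The work goes in short steps, each a Python script; the robot and the scene stay as the last script left them, time stands still between calls to the robot, and variables do not carry over. Pictures are saved under pics/ and viewed, and the job is handed in when it is done.

```bash
mkdir -p pics; python3 - <<'E'
from workcell import r, command_gripper, optics
import cv2,numpy as np
for n in("side","top"):
    p,d=optics.get_image(n); cv2.imwrite(f"pics/{n}0.png",p[:,:,::-1]); np.savez(f"{n}0.npz",p=p,d=d)
    m=optics.camera_model(n); R,t=np.array(m["R"]),np.array(m["t"]); print(n,np.round(m["K"],1).tolist(),np.round(R,3).tolist(),np.round(t,3), "cam pos",np.round(-R.T@t,3))
s=r.read_state(); print(s["time_s"],s["eef_pos"],s["eef_rot"],s["contact_force"],s["grip_width"],r.tip_extent)
E
```

```text
side [[531.8, 0.0, 315.4], [0.0, 531.8, 243.8], [0.0, 0.0, 1.0]] [[-0.926, -0.377, -0.018], [-0.189, 0.504, -0.843], [0.326, -0.777, -0.538]] [0.528 0.188 1.252] cam pos [0.116 1.077 0.842]
top [[531.3, 0.0, 328.1], [0.0, 531.3, 225.1], [0.0, 0.0, 1.0]] [[0.029, -1.0, -0.001], [-0.998, -0.029, -0.063], [0.063, 0.002, -0.998]] [0.087 0.563 1.398] cam pos [0.471 0.099 1.431]
0.1 [0.21283203 0.4795737  0.25569204] [ 2.07386903e-01  9.78258756e-01 -6.49273415e-04 -2.38597380e-04] [-0.29464733  0.40575019 -0.23648778] 0.08532552688362571 0.025
```

View pics/side0.png

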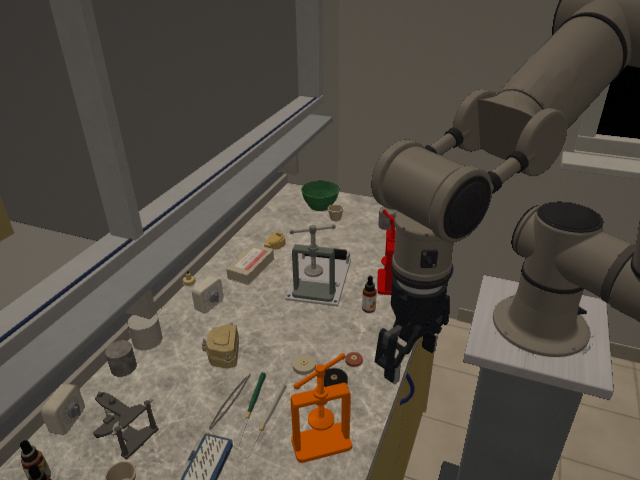

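View pics/top0.png

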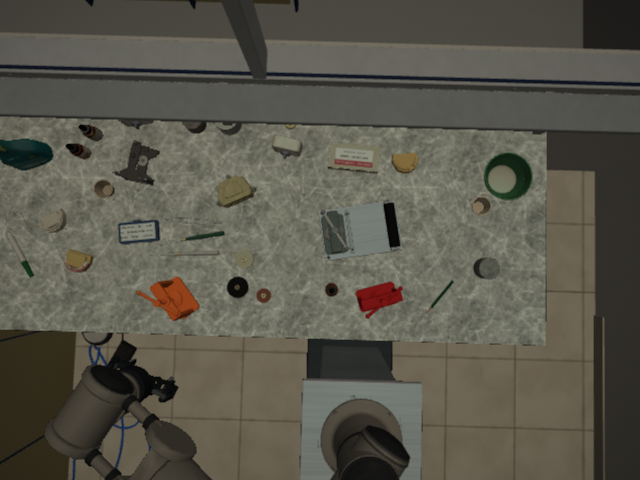

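The grey clamp stands at about (338,230) in the top view, on its board, with the black roller at (391,225), so it tips towards world -y. I'll zoom in on both views.

```bash
python3 - <<'E'
import cv2,numpy as np
p=np.load("top0.npz")["p"][190:270,305:415,::-1]
q=np.load("side0.npz")["p"][205:315,270:400,::-1]
cv2.imwrite("pics/z1.png",cv2.convertScaleAbs(cv2.resize(p,None,fx=7,fy=7,interpolation=cv2.INTER_CUBIC),alpha=1.5))
cv2.imwrite("pics/z2.png",cv2.convertScaleAbs(cv2.resize(q,None,fx=5,fy=5,interpolation=cv2.INTER_CUBIC),alpha=1.5))
E
```

```text
(no output)
```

View pics/z1.png

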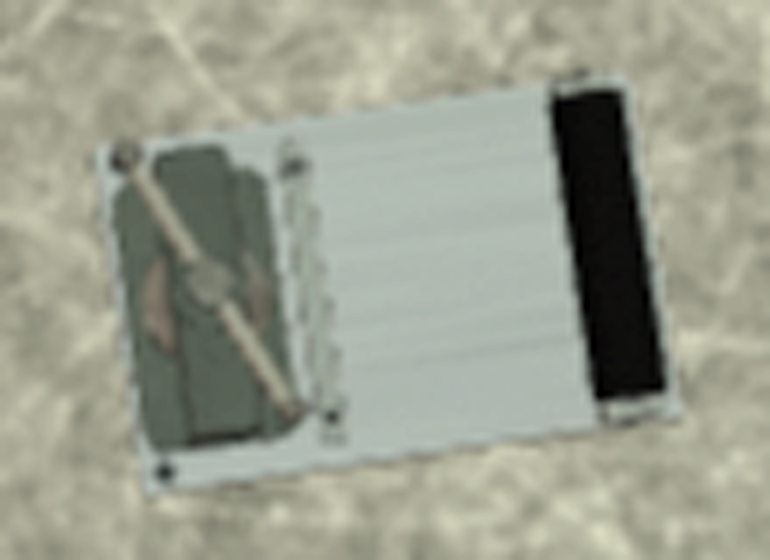

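View pics/z2.png

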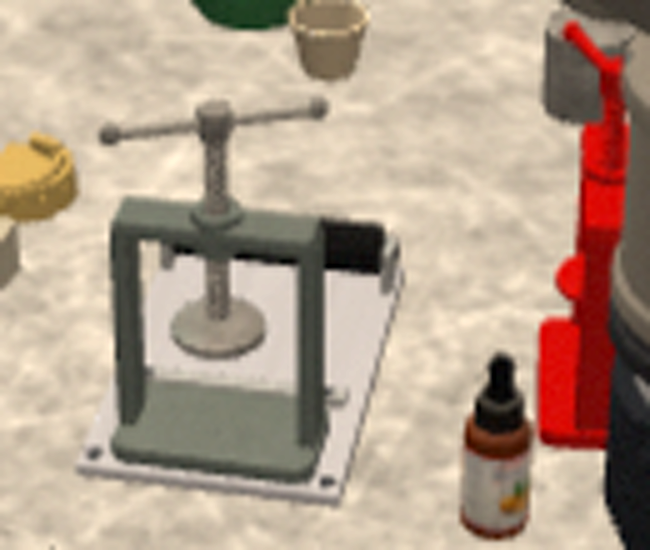

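```bash
cat > h.py <<'E'
from workcell import r, command_gripper, optics
import cv2,numpy as np
from scipy.spatial.transform import Rotation as Ro
def ray(n,u,v):
    m=optics.camera_model(n);K,R,t=[np.array(m[k]) for k in("K","R","t")]
    return -R.T@t, R.T@np.linalg.inv(K)@np.array([u,v,1.])
def onplane(n,u,v,z):
    c,d=ray(n,u,v); return c+d*(z-c[2])/d[2]
def proj(n,X):
    m=optics.camera_model(n);K,R,t=[np.array(m[k]) for k in("K","R","t")]
    x=K@(R@np.asarray(X,float)+t); return x[:2]/x[2]
def twoview(a,b):
    c1,d1=ray("side",*a);c2,d2=ray("top",*b)
    A=np.stack([d1,-d2],1);s=np.linalg.lstsq(A,c2-c1,rcond=None)[0]
    p,q=c1+s[0]*d1,c2+s[1]*d2; return (p+q)/2,np.linalg.norm(p-q)
E
python3 - <<'E'
from h import *
z=np.load("top0.npz");p=z["p"];d=z["d"]
g=p[190:270,305:415].max(2)
m=(g<22).astype(np.uint8)
cs,_=cv2.findContours(m,0,2);c=max(cs,key=cv2.contourArea)+np.array([305,190])
rc=cv2.minAreaRect(c);print("roller px",rc)
b=cv2.boxPoints(rc);W=np.array([onplane("top",*q,.04) for q in b]);print(W.round(4))
rol=onplane("top",*rc[0],.045);print("roller",rol)
pc=lambda x,y,z:onplane("top",305+(x-3)/7,190+(y-3)/7,z)
C=[pc(97,150,.008),pc(148,492,.008),pc(680,415,.008),pc(630,78,.008)]
print(np.round(C,4)); 
for i in range(4):print(np.linalg.norm(C[i]-C[i-1]))
ang=[np.arctan2(*(C[i]-C[j])[[1,0]]) for i,j in((2,1),(3,0))];print(np.degrees(ang))
hub=twoview((270+214/5,205+110/5),(305+207/7,190+280/7));print("hub",hub)
print("toe bolts",pc(293,165,.014),pc(333,415,.014))
for u,v in((334,230),(391,225),(370,230),(320,250)):print(u,v,d[v,u], )
m=optics.camera_model("top")
E
```

```text
roller px ((391.28900146484375, 224.3785858154297), (42.95616149902344, 9.427546501159668), 81.25383758544922)
[[ 0.6192 -0.041   0.04  ]
 [ 0.6237 -0.0654  0.04  ]
 [ 0.5125 -0.0848  0.04  ]
 [ 0.5081 -0.0605  0.04  ]]
roller [ 0.56537819 -0.06237319  0.045     ]
[[ 0.5983  0.1299  0.008 ]
 [ 0.4679  0.1065  0.008 ]
 [ 0.503  -0.096   0.008 ]
 [ 0.632  -0.0742  0.008 ]]
0.20681543280151335
0.13255159194959754
0.205518335262048
0.13074702123298657
[-80.13935138 -80.63918684]
hub (array([0.53775538, 0.08696151, 0.20190716]), np.float64(0.00034295454025406183))
toe bolts [0.59417947 0.05466909 0.014     ] [0.49912976 0.03691621 0.014     ]
334 230 1.2287141
391 225 1.3925619
370 230 1.427448
320 250 1.4287717
```

```bash
cat >> h.py <<'E'
O=np.array([.540,.082]); A=np.radians(-80.2); U=np.array([np.cos(A),np.sin(A),0]); Z=np.array([0,0,1.])
PIV=np.array([*O,0])+.031*U+.009*Z
def hub(th,slip=0.): # slip back
    return PIV+U*(-.030*np.cos(th)+.189*np.sin(th)-slip)+Z*(.030*np.sin(th)+.189*np.cos(th))
def quat(psi,sgn):
    b=U*np.sin(psi)+Z*np.cos(psi); z=-b; y=sgn*(U*np.cos(psi)-Z*np.sin(psi)); x=np.cross(y,z)
    return Ro.from_matrix(np.stack([x,y,z],1)).as_quat()
def tcp(h,psi,back=.006,dy=0.):
    """TCP with hub h; back behind hub along tool, dy shift of gripper toward roller side"""
    b=U*np.sin(psi)+Z*np.cos(psi); return h+b*back+dy*(U*np.cos(psi)-Z*np.sin(psi))
E
python3 - <<'E'
from h import *
for s in(1,-1):
  for th,psi in((0,0),(.4,.4),(.8,.6),(.8,.8),(1.2,.8),(1.2,1.),(1.4,.7),(1.4,.9),(1.4,1.1),(1.4,1.3)):
    q=r.solve_ik(tcp(hub(th),psi),quat(psi,s)); print(s,th,psi,hub(th).round(3),None if q is None else np.round(q,2))
  print(r.solve_ik(tcp(hub(0),0,.12),quat(0,s)))
top=np.load("top0.npz")["p"]
for z in(.205,):print(onplane("top",305+(210-3)/7,190+(282-3)/7,z), proj("top",hub(0)+.008*Z),proj("side",hub(0)+.008*Z))
for u,v in((331,289),(380,297),(481,206),(487,267),(235,190)):print(u,v,onplane("top",u,v,.05).round(3))
E
```

```text
1 0 0 [0.54  0.081 0.198] [ 0.01  0.43  1.55 -0.    1.17  1.41]
1 0.4 0.4 [0.553 0.006 0.195] [-0.32  0.52  1.47  0.36  1.36  0.97]
1 0.8 0.6 [ 0.565 -0.062  0.162] [-0.48  0.67  1.38  0.47  1.5   0.79]
1 0.8 0.8 [ 0.565 -0.062  0.162] [-0.54  0.75  1.33  0.58  1.64  0.73]
1 1.2 0.8 [ 0.573 -0.111  0.105] [-0.59  0.87  1.26  0.54  1.63  0.66]
1 1.2 1.0 [ 0.573 -0.111  0.105] [-0.63  0.96  1.19  0.64  1.78  0.64]
1 1.4 0.7 [ 0.576 -0.127  0.071] [-0.59  0.88  1.28  0.49  1.52  0.65]
1 1.4 0.9 [ 0.576 -0.127  0.071] [-0.63  0.98  1.2   0.58  1.68  0.62]
1 1.4 1.1 [ 0.576 -0.127  0.071] [-0.66  1.08  1.12  0.67  1.85  0.6 ]
1 1.4 1.3 [ 0.576 -0.127  0.071] [-0.68  1.18  1.04  0.77  2.    0.61]
[ 8.53748603e-03  3.42367146e-01  1.35277600e+00 -4.44089210e-16
  1.44644951e+00  1.40829155e+00]
-1 0 0 [0.54  0.081 0.198] [ 0.01  0.43  1.55 -0.    1.17 -1.73]
-1 0.4 0.4 [0.553 0.006 0.195] [-0.32  0.52  1.47  0.36  1.36 -2.17]
-1 0.8 0.6 [ 0.565 -0.062  0.162] [-0.48  0.67  1.38  0.47  1.5  -2.36]
-1 0.8 0.8 [ 0.565 -0.062  0.162] [-0.54  0.75  1.33  0.58  1.64 -2.42]
-1 1.2 0.8 [ 0.573 -0.111  0.105] [-0.59  0.87  1.26  0.54  1.63 -2.48]
-1 1.2 1.0 [ 0.573 -0.111  0.105] [-0.63  0.96  1.19  0.64  1.78 -2.51]
-1 1.4 0.7 [ 0.576 -0.127  0.071] [-0.59  0.88  1.28  0.49  1.52 -2.49]
-1 1.4 0.9 [ 0.576 -0.127  0.071] [-0.63  0.98  1.2   0.58  1.68 -2.53]
-1 1.4 1.1 [ 0.576 -0.127  0.071] [-0.66  1.08  1.12  0.67  1.85 -2.54]
-1 1.4 1.3 [ 0.576 -0.127  0.071] [-0.68  1.18  1.04  0.77  2.   -2.53]
[ 8.53748603e-03  3.42367146e-01  1.35277600e+00 -4.44089210e-16
  1.44644951e+00 -1.73330111e+00]
[0.53807809 0.08706446 0.205     ] [337.21989316 229.00447564] [312.70514217 224.11508529]
331 289 [0.393 0.09  0.05 ]
380 297 [ 0.376 -0.037  0.05 ]
481 206 [ 0.62  -0.295  0.05 ]
487 267 [ 0.461 -0.312  0.05 ]
235 190 [0.643 0.349 0.05 ]
```

```bash
python3 - <<'E'
from h import *
H0=np.array([.538,.086,.197])
command_gripper(.040,20)
r.reach(tcp(H0,0,.13),quat(0,1))
s=r.read_state();print(s["time_s"],s["eef_pos"],s["grip_width"],s["contact_force"])
p,d=optics.get_image("top");cv2.imwrite("pics/t1.png",cv2.resize(p[150:300,250:450,::-1],None,fx=4,fy=4))
p,d=optics.get_image("side");cv2.imwrite("pics/s1.png",cv2.resize(p[80:320,200:440,::-1],None,fx=2.5,fy=2.5))
E
```

```text
2.475 [0.53776896 0.08672418 0.32691023] 0.03962249230017888 [-0.04814013  0.84490273 -0.38014385]
```

View pics/s1.png

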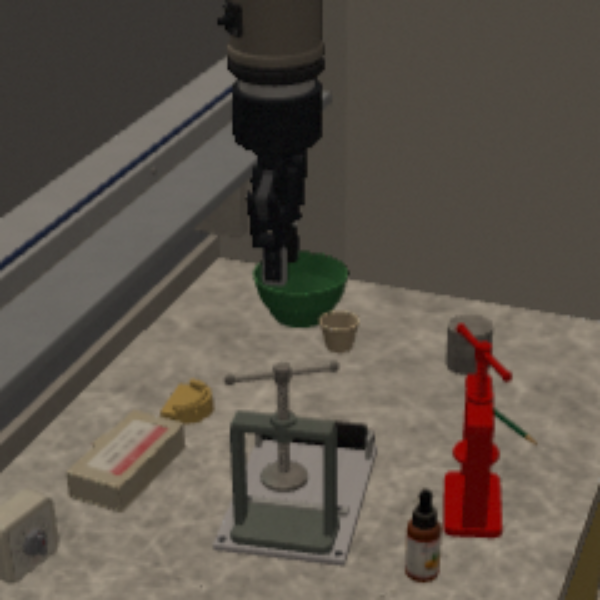

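View pics/t1.png

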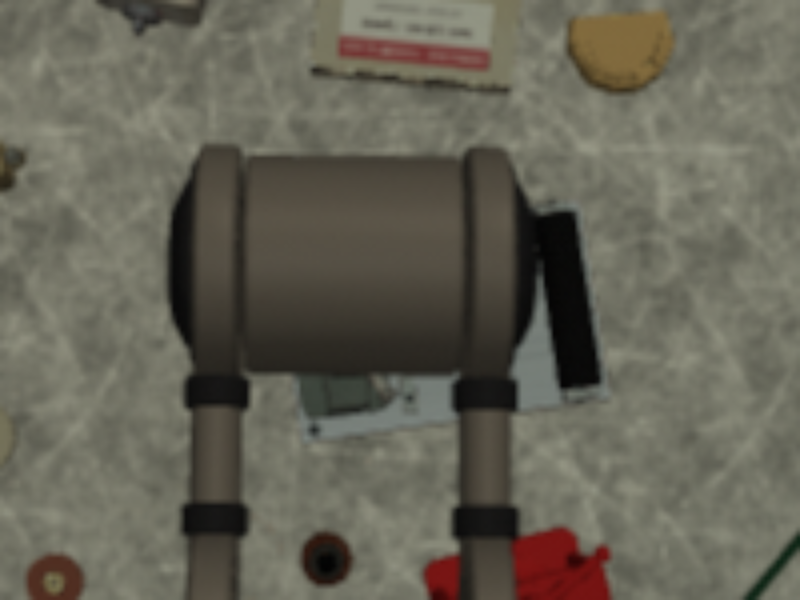

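The side view shows the fingertips at crop (275,265), over the hub at (282,372). Next I'll lower them over the hub with a force guard.

```bash
python3 - <<'E'
from h import *
H0=np.array([.538,.086,.197])
print(r.move_straight(tcp(H0,0,.006),speed=.05,max_force=4))
s=r.read_state();print(s["time_s"],s["eef_pos"],s["grip_width"],s["contact_force"])
p,d=optics.get_image("side");cv2.imwrite("pics/s2.png",cv2.resize(p[130:310,230:410,::-1],None,fx=3.3,fy=3.3,interpolation=2))
E
```

```text
False
5.2083 [0.53807788 0.08600069 0.20318834] 0.039949306183043216 [-0.49207874  0.51016054 -0.01475583]
```

View pics/s2.png

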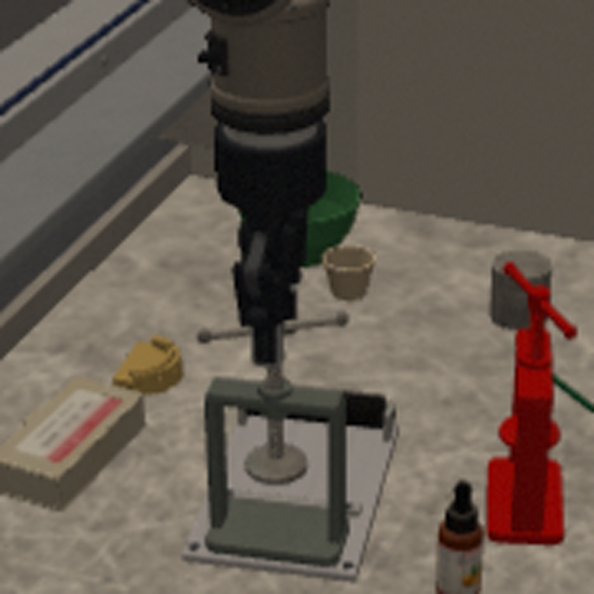

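```bash
cat >> h.py <<'E'
def log(tag):
    s=r.read_state();f=np.array(s["contact_force"]);print(tag,round(s["time_s"],2),"tcp",np.round(s["eef_pos"],3),"f_u %.2f f_lat %.2f f_z %.2f"%(f@U,f@np.cross(Z,U),f[2]),"g",round(s["grip_width"],4));return s
def snap(k,c=(130,330,230,430),f=3):
    p,d=optics.get_image("side");cv2.imwrite(f"pics/s{k}.png",cv2.resize(p[c[0]:c[1],c[2]:c[3],::-1],None,fx=f,fy=f,interpolation=2))
E
python3 - <<'E'
from h import *
for th in(.06,.14,.22,.30):
    st=r.move_straight(tcp(hub(th),th),quat(th,1),speed=.04,max_force=6);log(th)
    if st: print("STOP");break
snap(3)
E
```

```text
0.06 5.84 tcp [0.542 0.069 0.205] f_u -1.34 f_lat -0.29 f_z 0.22 g 0.0403
0.14 6.38 tcp [0.545 0.054 0.206] f_u -0.07 f_lat -1.47 f_z -0.10 g 0.0399
0.22 6.92 tcp [0.548 0.038 0.206] f_u -0.80 f_lat -0.26 f_z 0.66 g 0.0399
0.3 7.47 tcp [0.55  0.023 0.204] f_u -0.45 f_lat -0.23 f_z 0.10 g 0.0401
```

View pics/s3.png

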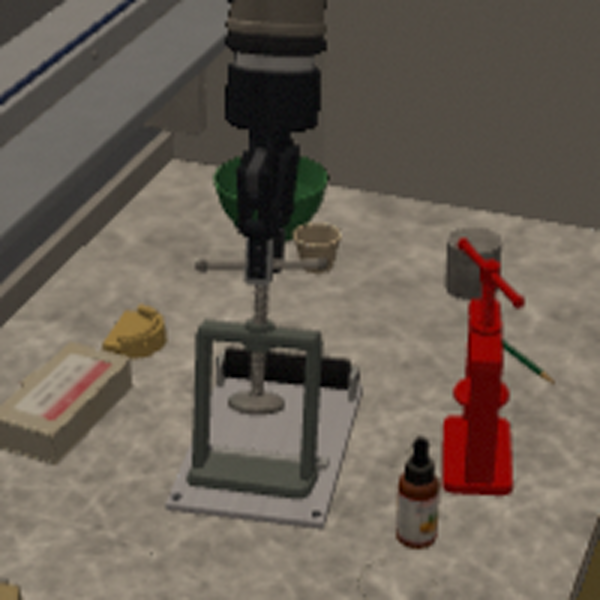

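The clamp is tipping: the hub is between the fingers at crop (260,265) and the foot is at the strip. I'll carry on slowly through the balance point.

```bash
python3 - <<'E'
from h import *
for th in(.36,.42,.48,.56,.64,.72):
    st=r.move_straight(tcp(hub(th),th),quat(th,1),speed=.03,max_force=8);log(th)
    if st: print("STOP");break
snap(4)
E
```

```text
0.36 8.06 tcp [0.552 0.011 0.202] f_u -0.58 f_lat -0.55 f_z 0.09 g 0.04
0.42 8.6 tcp [ 0.554 -0.     0.199] f_u -0.58 f_lat -0.14 f_z 0.01 g 0.0404
0.48 9.14 tcp [ 0.556 -0.012  0.196] f_u 0.13 f_lat -0.16 f_z 0.03 g 0.0401
0.56 9.82 tcp [ 0.559 -0.026  0.19 ] f_u 0.03 f_lat -1.18 f_z -0.34 g 0.0399
0.64 10.49 tcp [ 0.561 -0.04   0.183] f_u -0.06 f_lat -0.45 f_z -0.68 g 0.0398
0.72 11.17 tcp [ 0.563 -0.053  0.175] f_u 1.09 f_lat 0.25 f_z -1.11 g 0.0399
```

View pics/s4.png

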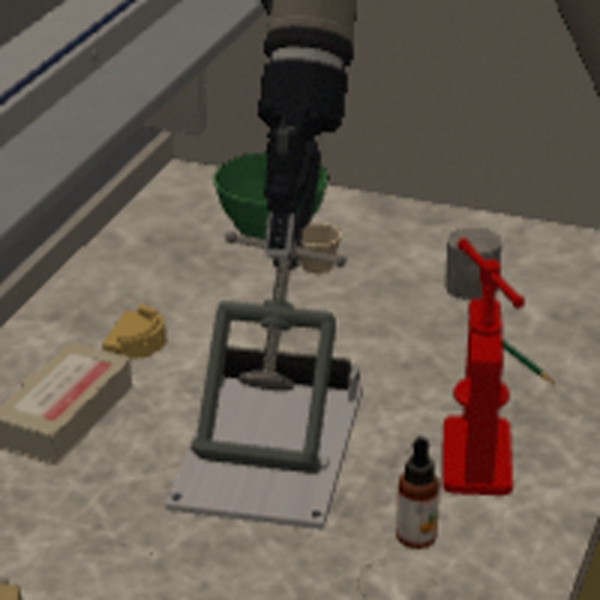

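The clamp has passed its balance and now rests on the front finger, with f_z about -1.1 N. The hub is at crop (285,250) and the foot is at the strip. I'll keep lowering, with the tool tilt capped.

```bash
python3 - <<'E'
from h import *
for th in(.80,.88,.96,1.04,1.12,1.2):
    psi=min(th,.72+(th-.72)*.5)
    st=r.move_straight(tcp(hub(th),psi),quat(psi,1),speed=.03,max_force=8);log((th,psi))
    if st: print("STOP");break
snap(5)
p,d=optics.get_image("top");cv2.imwrite("pics/t5.png",cv2.resize(p[150:300,280:480,::-1],None,fx=4,fy=4))
E
```

```text
(0.8, 0.76) 11.88 tcp [ 0.565 -0.066  0.166] f_u 0.46 f_lat 0.13 f_z 0.65 g 0.0401
(0.88, 0.8) 12.55 tcp [ 0.568 -0.078  0.157] f_u 0.32 f_lat 0.26 f_z -1.50 g 0.0402
(0.96, 0.84) 13.22 tcp [ 0.569 -0.089  0.146] f_u 0.04 f_lat -0.41 f_z -1.27 g 0.0401
(1.04, 0.88) 13.88 tcp [ 0.571 -0.099  0.134] f_u 0.23 f_lat 0.15 f_z -1.33 g 0.04
(1.12, 0.92) 14.55 tcp [ 0.573 -0.108  0.122] f_u 0.42 f_lat 0.47 f_z -1.41 g 0.04
(1.2, 0.96) 15.22 tcp [ 0.574 -0.116  0.109] f_u 0.14 f_lat -0.39 f_z -1.75 g 0.0399
```

View pics/s5.png

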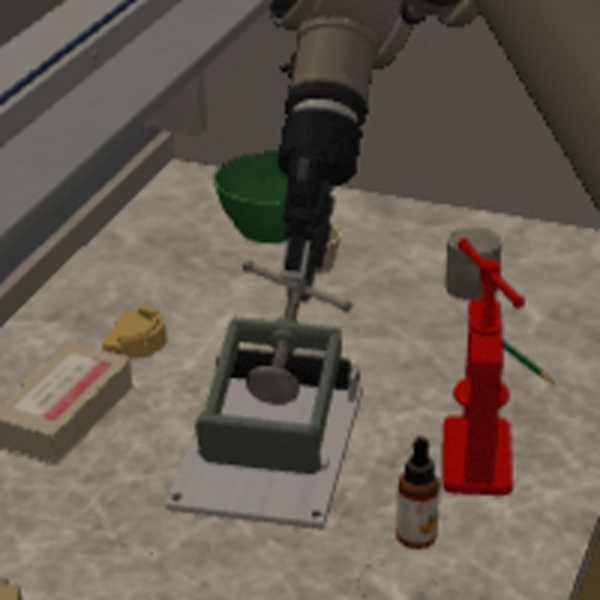

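View pics/t5.png

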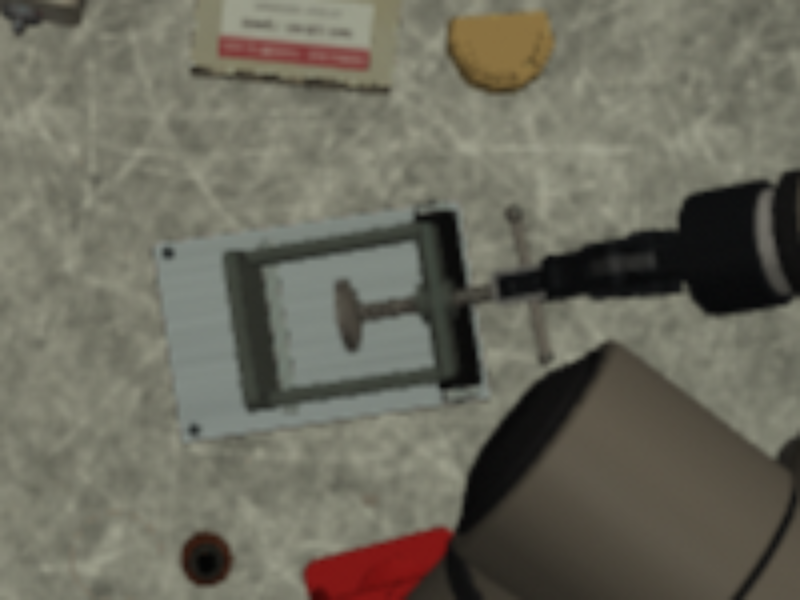

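Almost down. The top view shows the crossbar just above the black roller at crop (445,300), with the frame square to the board. I'll lower until the finger load goes.

```bash
python3 - <<'E'
from h import *
for th in(1.25,1.3,1.34,1.38,1.42):
    psi=.96
    st=r.move_straight(tcp(hub(th),psi),quat(psi,1),speed=.02,max_force=5);r.hold(.1);s=log((th,psi))
    if st: print("STOP");break
snap(6)
p,d=optics.get_image("top");cv2.imwrite("pics/t6.png",cv2.resize(p[150:300,280:480,::-1],None,fx=4,fy=4))
E
```

```text
(1.25, 0.96) 16.04 tcp [ 0.575 -0.121  0.101] f_u -0.71 f_lat -0.22 f_z -1.15 g 0.04
(1.3, 0.96) 16.77 tcp [ 0.576 -0.125  0.092] f_u -0.55 f_lat -0.11 f_z -2.37 g 0.04
(1.34, 0.96) 17.4 tcp [ 0.576 -0.128  0.085] f_u -0.23 f_lat 0.30 f_z 0.27 g 0.0397
(1.38, 0.96) 18.03 tcp [ 0.577 -0.131  0.078] f_u 0.11 f_lat 1.09 f_z -0.05 g 0.04
(1.42, 0.96) 18.67 tcp [ 0.577 -0.133  0.071] f_u 0.10 f_lat -0.86 f_z 0.36 g 0.0398
```

View pics/s6.png

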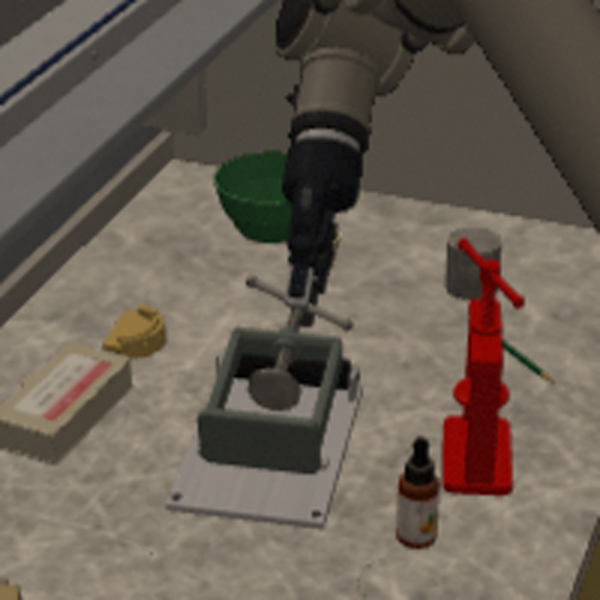

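View pics/t6.png

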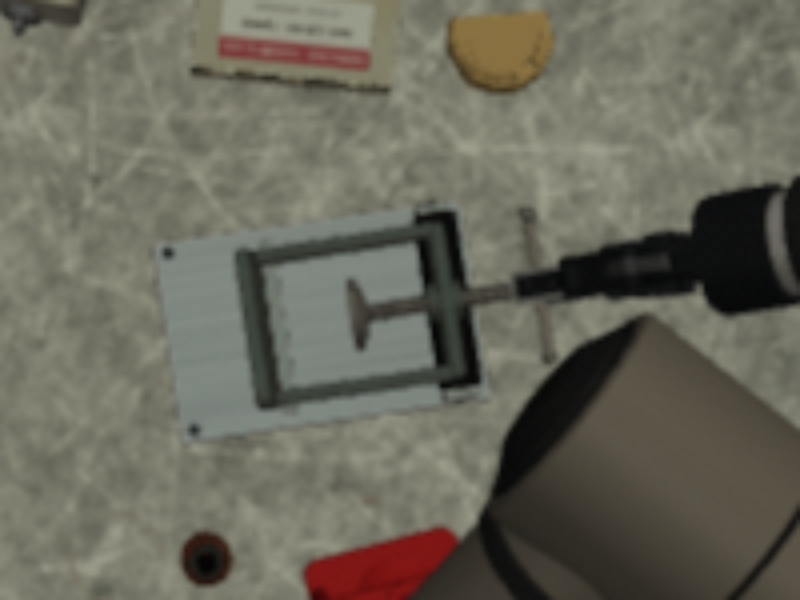

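Load has been zero since 1.34, so the clamp lies on the roller. I'll back out along the finger axis with a guard.

```bash
python3 - <<'E'
from h import *
psi=.96;b=U*np.sin(psi)+Z*np.cos(psi)
p0=np.array(r.read_state()["eef_pos"])
for k in(.02,.04,.09):
    st=r.move_straight(p0+b*k,speed=.04,max_force=3);log(k)
    if st: print("STOP");break
else:
    r.move_straight(p0+b*.09+.12*Z,speed=.1);log("up")
r.hold(.5)
snap(7)
p,d=optics.get_image("top");cv2.imwrite("pics/t7.png",cv2.resize(p[150:300,280:480,::-1],None,fx=4,fy=4)); cv2.imwrite("pics/t7f.png",p[:,:,::-1])
E
```

```text
0.02 19.42 tcp [ 0.58  -0.149  0.082] f_u 0.01 f_lat 0.40 f_z 0.32 g 0.0402
0.04 20.07 tcp [ 0.583 -0.165  0.093] f_u -0.13 f_lat 0.72 f_z -0.64 g 0.0399
0.09 21.47 tcp [ 0.59  -0.205  0.122] f_u 0.96 f_lat -0.01 f_z 0.14 g 0.0401
up 22.82 tcp [ 0.59  -0.206  0.241] f_u 0.17 f_lat -0.47 f_z -0.14 g 0.04
```

View pics/s7.png

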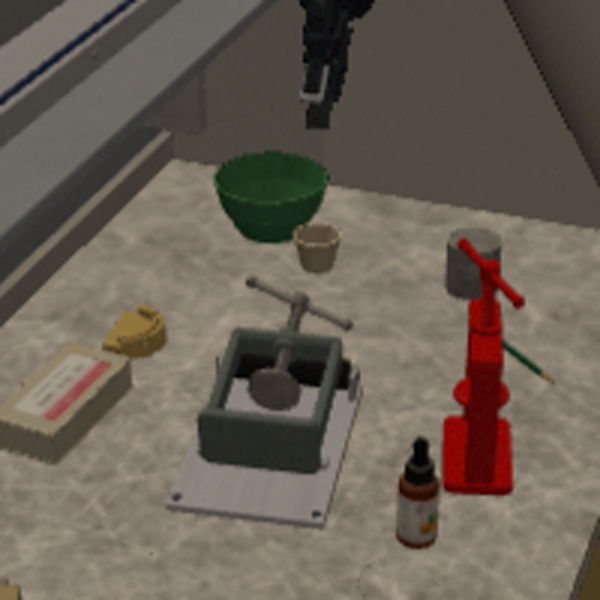

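View pics/t7.png

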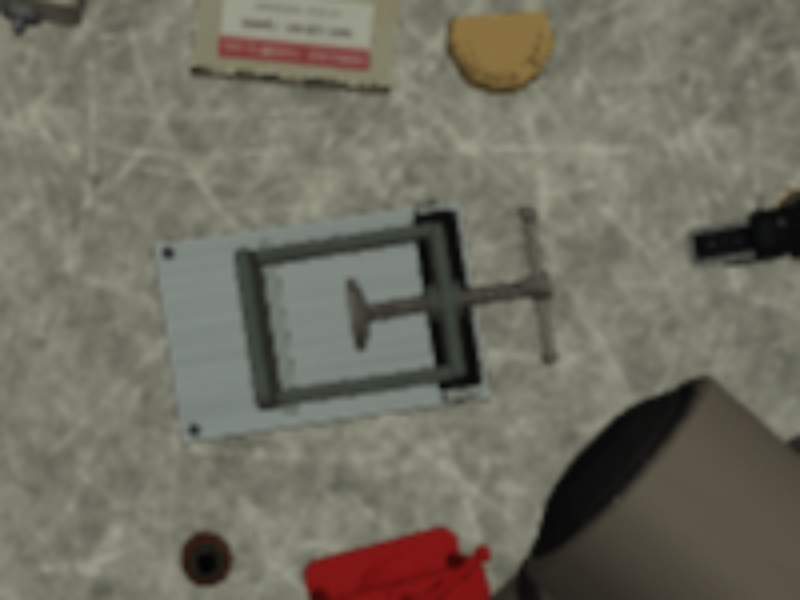

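View pics/t7f.png

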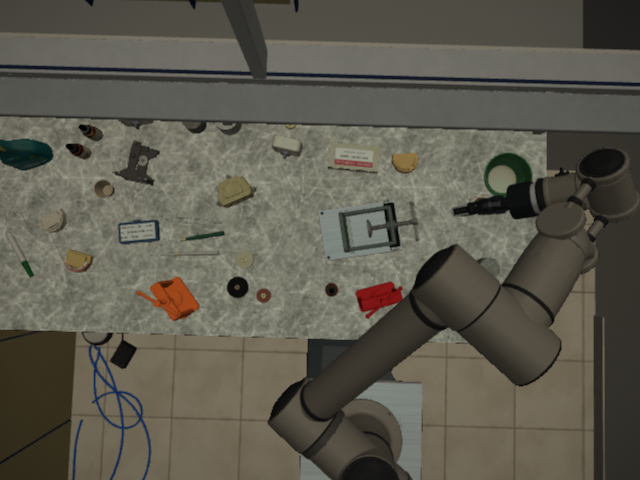

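The clamp lies with its crossbar on the roller at crop (448,300), and its head overhangs at (540,287). The gripper is clear. A quick numeric check before I hand in.

```bash
python3 - <<'E'
from h import *
F=lambda p:(round(float((p[:2]-O)@-U[:2]),4),round(float((p[:2]-O)@[U[1],-U[0]]),4),round(float(p[2]),4))
h,e=twoview((330,230.3),(415,221.7));print("hub rest",F(h),e)
a,b=onplane("top",280+238/4,150+254/4,.069),onplane("top",280+262/4,150+406/4,.069)
print("rear edge underside (upper)",F(a),F(b))
print("roller/strip check crossbar ends",F(onplane("top",280+440/4,150+225/4,.07)),F(onplane("top",280+455/4,150+376/4,.07)))
log("before")
r.hold(.5); r.finish_job(); log("done")
E
```

```text
hub rest (-0.2049, 0.002, 0.0682) 0.0010322296464590106
rear edge underside (upper) (-0.0159, -0.046, 0.069) (-0.0171, 0.0529, 0.069)
roller/strip check crossbar ends (-0.1471, -0.0459, 0.07) (-0.1421, 0.0514, 0.07)
before 23.42 tcp [ 0.59  -0.206  0.242] f_u 0.58 f_lat 1.48 f_z 0.32 g 0.0396
the job is handed in; nothing more can be done
the job is handed in; nothing more can be done
```

The clamp now lies on the padded roller, and I handed the job in at about 24 s of the 54 s allowed. No verdict was reported.

**What I did:** I lowered the fingers over the hub about 40 mm apart. The rear finger pushed the head over the toe strip, and the front finger took the weight past the balance point. I followed the head's arc at 20–40 mm/s, then backed out along the finger direction. The tool force readings I logged stayed below about 2.5 N, and none of the force stops tripped.

**Last checks from the images and readings, in the rest's frame:**

| Check | Measured | Required |
|---|---|---|
| Head ahead of origin | 205 mm | over 165 mm |
| Head height | 68 mm | over 50 mm |
| Head off the middle line | about 2 mm | no limit given |
| Foot's upper rear edge ahead of origin | about 16 mm | underside centre 60 mm ahead to 12 mm behind |
| Foot off the middle line | about 3 mm | within 25 mm |
| Squareness to the strip | within about 0.05 rad | within 0.2 rad |

- **Rest of the scene:** Every other loose object I could see looked unmoved. In the last top view the arm partly hid the steel ring and the crucible, but the side view showed both standing. The gripper was about 0.1 m or more clear of everything.
- **Not measured:** I did not measure the tilt angle itself; the head position puts it near 1.4 rad. I took contact with the roller from the finger load dropping to zero during lowering. I did not read the clamp's turning speed.

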